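# Unclip the charged battery pack and stow it

## Task

The battery pack in the charger is charged. Squeeze the two release tabs on its sides together to unclip it, lift it straight out, and set it down gently, standing upright in the empty bin of the tray. Leave the spare pack and the jar in the other two bins where they are.

Things in the scene. Friction and masses are not known exactly. Their poses are not given: they have to be found in the camera images.
- pack_mid (a point): Centre, half-way up, of the black stick battery pack in the charger (95 mm tall, 0.18 to 0.37 kg). Its z points up, x runs through its two release tabs. The cap (upper 47 mm; 40 mm in x, 68 mm in y) stands out of the charger; the stem (lower 48 mm; 30 in x, 40 in y, flat underside) sits in the charger's bay with 1.5 mm play, its underside 12 mm above the bench.
- pack_tabs (a point): Point on the pack's axis midway between the two tabs' faces, 27.5 mm above pack_mid, same axes. The grey ribbed tabs stand proud on the cap's -x and +x faces, each face 24 mm wide (y) and 26 mm tall, upright; 58 mm over both at rest, 44 mm over both when fully in, where they stop, still proud of the cap, and the pack can be carried by them.
- pack_front_tab (a joint): How far the tab on the pack's -x face is pressed in: 0 (out) to 0.007 m. A spring pushes it out, 4 N to start it, 10 N fully in. Below each tab, inside the bay, a leg ends in a hook under a ledge of the charger: the pack cannot be pulled out with the tabs at rest and comes free, straight up, once both are in by about 5 mm.
- pack_rear_tab (a joint): The same for the tab on the pack's +x face: 0 (out) to 0.007 m (fully in).
- charger: Grey battery charger, screwed to the bench: foot plate 146 x 92 mm, a bay tower 60 x 64 mm holding the pack, top 59 mm above the bench, and behind it (+x) a housing 44 mm tall. Origin on the bench under the middle of the bay; x points from bay to housing, and the pack's axes are parallel to the charger's. The bay is 47 mm deep.
- tray: Low plywood tray fixed to the bench, 98 mm in x, 264 mm in y, rim 20 mm high, with three square open sheet-metal bins in a row, 80 mm apart along y, in any order. Origin on the bench under its centre; y runs along the row.
- bin_free: The empty bin, fixed: 78 x 78 mm outside, 73 x 73 inside, 48 mm tall, floor 2.5 mm thick. Origin under its centre, 9 mm above the bench, so its inner floor is 11.5 mm and its rim about 59 mm above the bench; axes parallel to the tray's.
- spare_mid (a point): Centre, half-way up, of the spare pack: same as the other, standing loose in another bin with its cap towards the top, 68 mm along the row and its tabs facing out of the row (within 0.1 rad); its top is 107 mm above the bench.
- nail_jar_mid (a point): Centre, half-way up, of a glass jar of nails (62 mm across, 85 mm tall) standing loose in the third bin; its top is 97 mm above the bench.
Not all that is in view belongs to the job. Leave any red or turquoise look-alike of the part that bears pack_mid alone.

How it is judged:
By the outcome, as a careful person would: the job done as asked, in the order asked, and still so for the second after the job is handed in, with the robot touching nothing.
It also fails if it takes over 42 s, if anything falls off the work surface, if the arm or the gripper's body presses on something with over 40 N, if the wrist force passes 120 N, or if a joint passes its speed limit or range.

## Robot

A 6-joint arm with a two-finger parallel gripper is mounted at the origin on the work surface; the furniture and walls round the work are solid. World frame = base frame: x ahead of the robot, y to its left, z up, the work surface at z = 0. Lengths are in mm, angles in rad, forces in N, time in s.
With the tool pointing down it reaches from about 275 to 725 mm from the base axis. Payload 15.9 kg.
Tool frame: the origin (TCP) lies midway between the tips of the shut fingers; the grasp point (between the pads) lies 19 mm behind it; z points along the fingers, y is the line along which they close (so a half turn about z gives the same grasp; the last joint's range is limited). The gripper opens to 85 mm and grips with 20 to 120 N. Pads are 22 mm wide; open, the fingers measure 114 mm over their backs; the gripper's body (76 mm by 85 mm) begins 54 mm behind the grasp point. The pads swing forward as they close: fully open they stand 13 mm farther back than shut.
Start: joints at [1.224, 0.213, -0.034, 1.323, 0, 1.571], TCP at [169.938, 470.219, 231.306] pointing down, gripper open.
Joint ranges: [-2.98, 2.98], [-0.74, 1.72], [-1.14, 1.35], [-2.1, 2.04], [-1.57, 1.44], [-3.14, 3.14]. Speed limits (rad/s): [1.89, 1.89, 2.39, 2.57, 3.14, 3.14].

## Interface

Orientations are given as a unit quaternion [x, y, z, w].
In Python, from cell import monitor, eyes, manip gives the robot as it stands.
- The arm moves only by the tool drive_tool, never from a script. Its argument "moves" is a list of rows, each an object with "travel": the shift along the tool's x, y, z in cm, a list of three; "twist": the turn about the tool's z in rad; "fingers": the opening, from 0 (shut) to 1 (fully open). A call has 1 to 20 rows; each row shifts and turns the commanded pose from where the row before left it, along the tool's axes as they then stand; what a row does not reach is not made up. A row lasts 1/8 s, in which the tool goes at most 62.5 mm and 10.7 degrees, less where a joint would pass 70% of its speed; a pose out of reach is approached as far as the arm can. A call is refused whole if a number of a shift passes 6.25 or a number of a turn 0.188, either way. A call with a gripper value outside its range is refused whole. The fingers move at their own pace and stop on an object; the grip force is fixed at half the most. Time passes only in rows, so rows that do not move let the fingers close. It gives the time, the measured TCP pose, the force, the opening and the grip force at its end, in the units of the state.
- monitor.read_state(): the state, without advancing time (a new reading comes with each control period).
- eyes.snapshot(name): name is "scene" or "top" or "wrist"; returns the picture (384x512x3 uint8, red, green, blue); there is no depth.
- eyes.calibration(name): a dict with "fx", "fy", "cx", "cy" (pixels), "R" (3x3) and "t" (3): a world point X has camera coordinates R X + t. Camera axes: x right, y down, z forward; pixel columns grow to the right and rows downward; lengths in mm; the calibration is good to about 2 mm. A picture is of the moment at which its call begins: read the wrist's pose just before it. calibration takes no time and is no camera call; for the wrist camera it gives the pose at the moment of the call.
- manip.job_done(): hands the job in; it is judged then, once.
The state is a dict: "time": time; "qpos": joint angles; "qd": joint speeds; "effort": joint torques, N m; "tcp_pos": TCP position; "tcp_rot": TCP orientation; "force": force on the tool from outside, world axes, zero at the start; "ft_torque": the same for the moment, N m; "gripper_width": finger opening in mm; "grip_force": force on a finger pad.
Only numpy, scipy, OpenCV 4.12 (cv2) and the standard library are available. Lean on these libraries where they do the work, as an engineer would, in place of code of your own. Each camera call takes 0.05 s, during which the arm holds its last target. There are 200 camera calls.

## Working session

There is one attempt and no reset: what is moved stays moved. The work goes in short steps, Python scripts to look and compute and a tool call to move; the robot and the scene stay as the last step left them, time stands still between calls to the robot, and variables do not carry over. Pictures are saved under pics/ and viewed, at most 10 in all, crops included, and the job is handed in when it is done.

Besides the shell and the picture viewer there is one more tool, called in YAML: its name, and indented under it one key for each argument. drive_tool: Moves the arm, as the interface text tells. Its arguments: {"type":"object","properties":{"moves":{"type":"array"}},"required":["moves"]}

```bash
mkdir -p pics; python3 - <<'E'
from cell import monitor, eyes, manip
import cv2,numpy as np
s=monitor.read_state();print(s['time'],s['tcp_pos'],s['tcp_rot'],s['gripper_width'],s['force'])
for n in("scene","top","wrist"):
    c=eyes.calibration(n);print(n,c['fx'],c['cx'],c['cy'],np.round(c['R'],3).tolist(),np.round(c['t'],1))
    im=eyes.snapshot(n);cv2.imwrite(f'pics/{n}0.png',im[:,:,::-1])
a=[cv2.imread(f'pics/{n}0.png') for n in("scene","top")]
for n,i in zip(("scene","top"),a): cv2.imwrite(f'pics/{n}0b.png',cv2.resize(i,(800,600),interpolation=cv2.INTER_CUBIC))
E
```

```text
0.0 [169.82643477 469.93027986 230.82746701] [ 1.72518232e-01  9.85006175e-01 -5.31835246e-04 -1.04648752e-04] 85.44313127266064 [ 0.51932154 -0.33763233  0.1430417 ]
scene 398.10533602201735 251.366334173601 189.10431916416195 [[-0.892, 0.452, 0.0], [0.369, 0.728, -0.577], [-0.261, -0.515, -0.816]] [ 462.2  -97.5 1080. ]
top 403.28988888351284 249.0182685918597 191.6580132080977 [[-0.018, -1.0, 0.005], [-0.986, 0.017, -0.167], [0.167, -0.008, -0.986]] [ -41.1  493.  1058.8]
wrist 335.6465220533625 254.56767516182447 191.5071390813446 [[0.341, 0.94, -0.0], [0.907, -0.329, 0.262], [0.246, -0.089, -0.965]] [-501.3  -33.2  379. ]
```

View pics/scene0b.png

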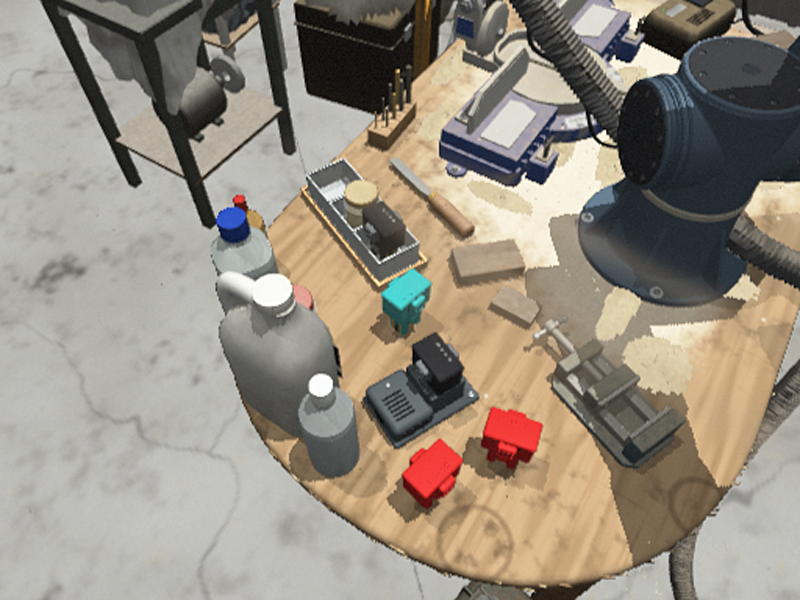

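View pics/top0b.png

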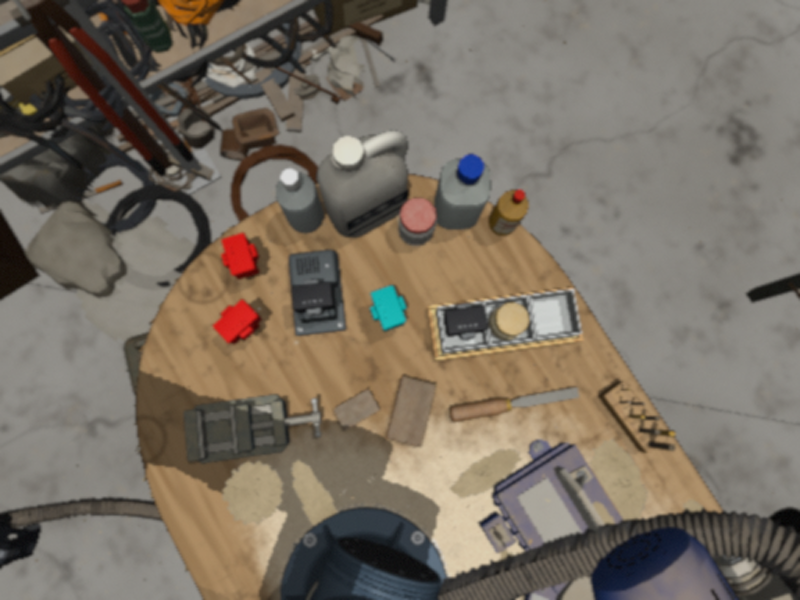

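The black pack is in the charger: top (312,297), scene (438,360) in the 800-px views. The two red and one turquoise look-alikes are to be left alone. The spare is in the bin at top (463,320), the jar at (510,320) and the empty bin at (553,312). I'll check this in enlarged crops.

```bash
python3 - <<'E'
import cv2,numpy as np
s=cv2.imread('pics/scene0.png');t=cv2.imread('pics/top0.png')
def c(i,u,v):
    o=cv2.resize(i[v:v+75,u:u+100],(400,300),interpolation=cv2.INTER_CUBIC)
    for k in range(0,100,20): cv2.line(o,(k*4,0),(k*4,6),(0,255,255),1)
    return o
cv2.imwrite('pics/crops.png',np.vstack([np.hstack([c(s,225,208),c(t,150,150)]),np.hstack([c(s,185,98),c(t,275,172)])]))
E
```

```text
(no output)
```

View pics/crops.png

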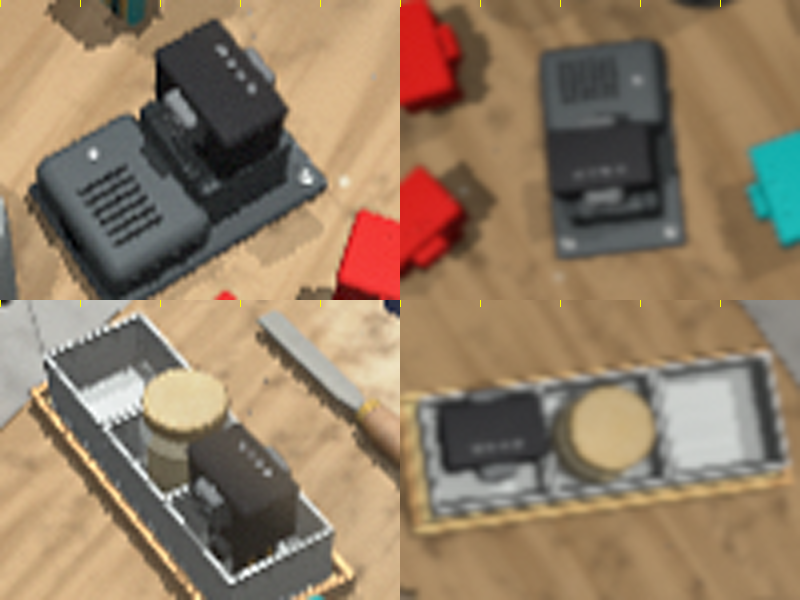

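```bash
cat > h.py <<'E'
from cell import monitor, eyes, manip
import cv2,numpy as np
def P(c): return np.array([[c['fx'],0,c['cx']],[0,c['fy'],c['cy']],[0,0,1]])@np.c_[c['R'],c['t']]
def tri(P1,p1,P2,p2):
    X=cv2.triangulatePoints(P1,P2,np.array(p1,float).T,np.array(p2,float).T);return (X[:3]/X[3]).T
def onz(Pm,uv,z):
    H=np.c_[Pm[:,0],Pm[:,1],Pm[:,2]*z+Pm[:,3]];q=np.linalg.solve(H,np.r_[uv,1]);return q[:2]/q[2]
E
python3 - <<'E'
from h import *
S,T=P(eyes.calibration('scene')),P(eyes.calibration('top'))
s=lambda u,v,o:(u/4+o[0]-.4,v/4+o[1]-.4)
a=[s(*p,(225,208)) for p in[(157,55),(215,20),(287,108),(222,148)]]
b=[s(*p,(150,150)) for p in[(150,133),(250,126),(252,180),(155,188)]]
# scene: (157,55)=+x? order fixed: (+x,-y),( -x,-y),(-x,+y),(+x,+y) ; top: (+x,+y),(+x,-y),(-x,-y),(-x,+y)
b=[b[1],b[2],b[3],b[0]]
X=tri(S,a,T,b);print(X.round(1),X.mean(0))
a=[s(*p,(185,98)) for p in[(45,57),(140,17),(232,283),(332,222)]]
b=[s(*p,(275,172)) for p in[(372,52),(384,168),(18,100),(28,222)]]
X=tri(S,a,T,b);print(X.round(1),X.mean(0))
d=X[:2].mean(0)-X[2:].mean(0);print(d,np.linalg.norm(d),'free',X.mean(0)+d*80/238,np.arctan2(d[1],d[0]))
for p in [(200,190)]: print(onz(T,p,107))
# charger plate near corners z~6
for p in[(157,256),(284,243)]:print(onz(T,s(*p,(150,150)),6))
E
```

```text
[[512.   46.1  98.1]
 [475.8  44.2 103.9]
 [470.3 107.  105.6]
 [508.4 110.4  99.8]] [491.60247569  76.91694399 101.84869882]
[[ 503.  -370.7   53.6]
 [ 426.3 -375.1   53.9]
 [ 475.2 -130.6   57.7]
 [ 396.8 -137.2   64.9]] [ 450.33548732 -253.40464577   57.52557039]
[  28.64216806 -238.96522165   -7.57163401] 240.79468555401226 free [ 459.96310684 -333.72909002   54.98048332] -1.451506254815373
[487.61198542  76.28343122]
[439.03015842 118.82918514]
[446.60336385  30.24359107]
```

drive_tool:
  moves:
    - {"travel": [0, 0, 0], "twist": 0.163, "fingers": 1}
    - {"travel": [0, 0, 0], "twist": 0.163, "fingers": 1}
    - {"travel": [0, 0, 0], "twist": 0.163, "fingers": 1}
    - {"travel": [0, 0, 0], "twist": 0.163, "fingers": 1}
    - {"travel": [0, 0, 0], "twist": 0.163, "fingers": 1}
    - {"travel": [0, 0, 0], "twist": 0.163, "fingers": 1}
    - {"travel": [0, 0, 0], "twist": 0.163, "fingers": 1}
    - {"travel": [-4.17, 2.87, 0.5], "twist": 0, "fingers": 1}
    - {"travel": [-4.17, 2.87, 0.5], "twist": 0, "fingers": 1}
    - {"travel": [-4.17, 2.87, 0.5], "twist": 0, "fingers": 1}
    - {"travel": [-4.17, 2.87, 0.5], "twist": 0, "fingers": 1}
    - {"travel": [-4.17, 2.87, 0.5], "twist": 0, "fingers": 1}
    - {"travel": [-4.17, 2.87, 0.5], "twist": 0, "fingers": 1}
    - {"travel": [-4.17, 2.87, 0.5], "twist": 0, "fingers": 1}
    - {"travel": [-4.17, 2.87, 0.5], "twist": 0, "fingers": 1}
    - {"travel": [-4.17, 2.87, 0.5], "twist": 0, "fingers": 1}
    - {"travel": [-4.17, 2.87, 0.5], "twist": 0, "fingers": 1}
    - {"travel": [0, 0, 0], "twist": 0, "fingers": 1}
    - {"travel": [0, 0, 0], "twist": 0, "fingers": 1}

```text
time: 2.52
tcp_pos: [490.1, 78.5, 181.1]
tcp_rot: [0.677, 0.736, -0.0, -0.0]
force: [-0.4, -0.2, 0.5]
gripper_width: 86.0
grip_force: 0.0
```

```bash
python3 - <<'E'
from h import *
s=monitor.read_state();print(s['time'],s['tcp_pos'],s['tcp_rot'],s['qpos'],s['force'])
im=eyes.snapshot('wrist');np.save('w1.npy',P(eyes.calibration('wrist')))
cv2.imwrite('pics/w1.png',cv2.resize(im[:,:,::-1],(800,600),interpolation=cv2.INTER_CUBIC))
E
```

```text
2.525 [490.13178943  78.54433085 181.10408938] [ 6.77364529e-01  7.35647433e-01 -2.27196387e-04 -3.12034613e-04] [ 1.58767812e-01  2.20947783e-01 -1.51545431e-01  1.19904637e+00
  2.08582727e-04  1.64711623e+00] [-0.3621142  -0.16138421  0.47460266]
```

View pics/w1.png

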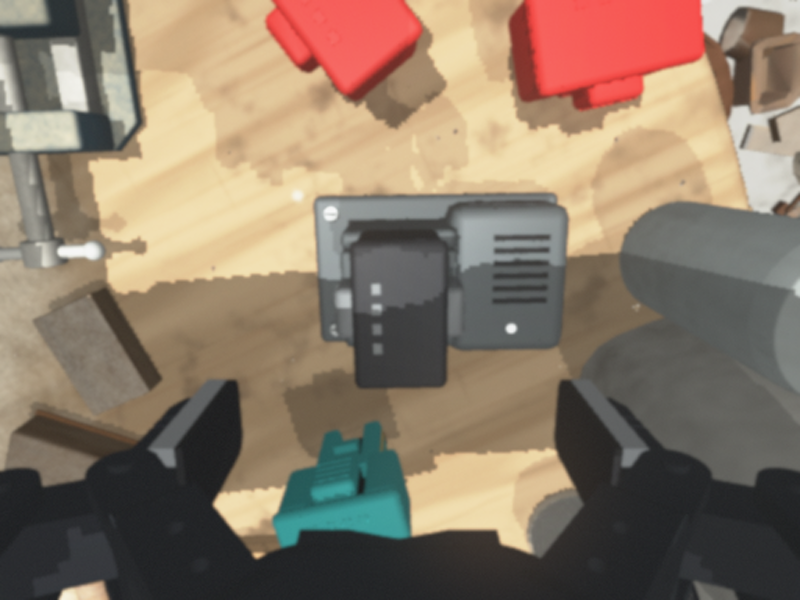

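The black pack's top face is centred near (400,310), with its grey tabs at x about 342 and 456. The housing is to the right (+x). Red and turquoise decoys are separate.

```bash
python3 - <<'E'
from h import *
s=monitor.read_state();M=np.load('w1.npy');k=lambda u,v:(u/1.5625-.2,v/1.5625-.2)
X=np.array([onz(M,k(*p),107) for p in[(350,240),(447,235),(447,387),(355,387)]]);print(X.round(1),X.mean(0))
print('tabs z100',[onz(M,k(*p),100).round(1) for p in[(337,300),(462,302)]])
print('plate z6',[onz(M,k(*p),6).round(1) for p in[(316,197),(556,193),(322,343)]])
T=P(eyes.calibration('top'));S=P(eyes.calibration('scene'))
# height check: wrist+scene top corners
a=[(157,55),(215,20),(287,108),(222,148)];a=[(u/4+224.6,v/4+207.6) for u,v in a]
b=[k(*p) for p in[(447,387),(355,387),(350,240),(447,235)]]
Y=tri(S,a,M,b);print(Y.round(1),Y.mean(0))
E
```

```text
[[467.4 112. ]
 [507.5 117.4]
 [514.8  49.1]
 [473.5  45.7]] [490.8010463   81.04528017]
tabs z100 [array([462.6,  83.6]), array([518.1,  87.3])]
plate z6 [array([437.5, 120. ]), array([580.2, 134.1]), array([445.2,  27.8])]
[[514.6  50.2 107.4]
 [473.   40.   95.6]
 [469.2 110.4 108.5]
 [509.4 114.9 106.2]] [491.55389737  78.87497086 104.43544298]
```

drive_tool:
  moves:
    - {"travel": [0.15, 0.08, 3], "twist": -0.013, "fingers": 1}
    - {"travel": [0, 0, 3], "twist": 0, "fingers": 1}
    - {"travel": [0, 0, 2.5], "twist": 0, "fingers": 1}
    - {"travel": [0, 0, 2], "twist": 0, "fingers": 1}
    - {"travel": [0, 0, 1], "twist": 0, "fingers": 1}
    - {"travel": [0, 0, 0], "twist": 0, "fingers": 1}
    - {"travel": [0, 0, 0], "twist": 0, "fingers": 1}

```text
time: 3.45
tcp_pos: [491.6, 80.4, 67.1]
tcp_rot: [0.672, 0.74, 0.0, 0.0]
force: [-0.0, 0.3, 0.2]
gripper_width: 85.6
grip_force: 0.0
```

drive_tool:
  moves:
    - {"travel": [0, 0, 0], "twist": 0, "fingers": 0.7}
    - {"travel": [0, 0, 0], "twist": 0, "fingers": 0.6}
    - {"travel": [0, 0, 0], "twist": 0, "fingers": 0.4}
    - {"travel": [0, 0, 0], "twist": 0, "fingers": 0.2}
    - {"travel": [0, 0, 0], "twist": 0, "fingers": 0}
    - {"travel": [0, 0, 0], "twist": 0, "fingers": 0}
    - {"travel": [0, 0, 0], "twist": 0, "fingers": 0}
    - {"travel": [0, 0, 0], "twist": 0, "fingers": 0}

```text
time: 4.45
tcp_pos: [491.4, 80.0, 67.2]
tcp_rot: [0.672, 0.74, 0.0, 0.0]
force: [-5.0, -0.6, 14.8]
gripper_width: 41.4
grip_force: 58.9
```

```bash
python3 - <<'E'
from h import *
s=monitor.read_state();print(s['time'],s['tcp_pos'],s['force'],s['ft_torque'],s['gripper_width'],s['grip_force'])
im=eyes.snapshot('wrist')
cv2.imwrite('pics/w2.png',im[:,:,::-1])
E
```

```text
4.45 [491.35599222  80.02483068  67.18144305] [-5.02300652 -0.57139697 14.7659135 ] [-0.15074545  1.30190745  0.02703113] 41.36717463090276 58.88130068778992
```

View pics/w2.png

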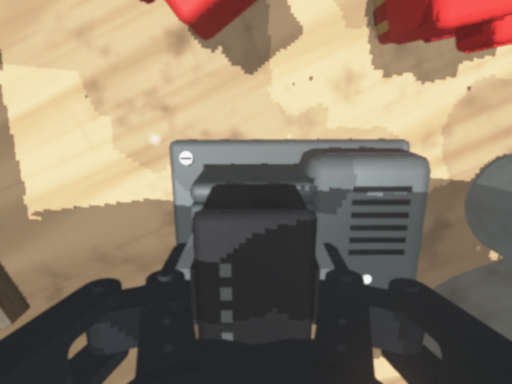

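The fingers are closed on the tabs at 41 mm with 59 N of grip. I'll lift a little and check.

drive_tool:
  moves:
    - {"travel": [0, 0, -0.3], "twist": 0, "fingers": 0}
    - {"travel": [0, 0, -0.3], "twist": 0, "fingers": 0}
    - {"travel": [0, 0, -0.4], "twist": 0, "fingers": 0}
    - {"travel": [0, 0, 0], "twist": 0, "fingers": 0}
    - {"travel": [0, 0, 0], "twist": 0, "fingers": 0}

```text
time: 5.12
tcp_pos: [491.2, 80.0, 76.2]
tcp_rot: [0.672, 0.74, -0.0, -0.0]
force: [-0.2, 0.3, -3.4]
gripper_width: 41.3
grip_force: 60.9
```

The pack is free of the charger: 3.4 N hangs on the wrist and the grip is firm. I'll lift it clear, pass beyond the bin and look back.

drive_tool:
  moves:
    - {"travel": [0, 0, -1.5], "twist": 0, "fingers": 0}
    - {"travel": [0, 0, -2.5], "twist": 0, "fingers": 0}
    - {"travel": [0, 0, -3], "twist": 0, "fingers": 0}
    - {"travel": [0, 0, -3], "twist": 0, "fingers": 0}
    - {"travel": [0, 0, -3], "twist": -0.024, "fingers": 0}
    - {"travel": [-2, -0.3, 0], "twist": 0, "fingers": 0}
    - {"travel": [-4, -0.6, 0], "twist": 0, "fingers": 0}
    - {"travel": [-4.5, -0.7, 0], "twist": 0, "fingers": 0}
    - {"travel": [-4.5, -0.7, 0], "twist": 0, "fingers": 0}
    - {"travel": [-4.5, -0.7, 0], "twist": 0, "fingers": 0}
    - {"travel": [-4.5, -0.7, 0], "twist": 0, "fingers": 0}
    - {"travel": [-4.5, -0.7, 0], "twist": 0, "fingers": 0}
    - {"travel": [-4.5, -0.7, 0], "twist": 0, "fingers": 0}
    - {"travel": [-4.5, -0.7, 0], "twist": 0, "fingers": 0}
    - {"travel": [-4.5, -0.7, 0], "twist": 0, "fingers": 0}
    - {"travel": [-4.5, -0.7, 0], "twist": 0, "fingers": 0}
    - {"travel": [-3, -0.5, 0], "twist": 0, "fingers": 0}
    - {"travel": [-1, 0, 0], "twist": 0, "fingers": 0}
    - {"travel": [0, 0, 0], "twist": 0, "fingers": 0}
    - {"travel": [0, 0, 0], "twist": 0, "fingers": 0}

```text
time: 7.62
tcp_pos: [475.5, -429.6, 206.7]
tcp_rot: [0.663, 0.749, 0.0, 0.0]
force: [-0.1, 1.3, -2.7]
gripper_width: 41.2
grip_force: 61.5
```

```bash
python3 - <<'E'
from h import *
s=monitor.read_state();print(s['time'],s['tcp_pos'],s['tcp_rot'],s['force'],s['gripper_width'])
im=eyes.snapshot('wrist');np.save('w3.npy',P(eyes.calibration('wrist')))
cv2.imwrite('pics/w3.png',cv2.resize(im[:,:,::-1],(800,600),interpolation=cv2.INTER_CUBIC))
E
```

```text
7.625 [ 475.45723882 -429.60724908  206.73448537] [6.63131304e-01 7.48503080e-01 1.06665074e-04 5.30463947e-05] [-0.05888216  1.34007539 -2.71379936] 41.23178838299496
```

View pics/w3.png

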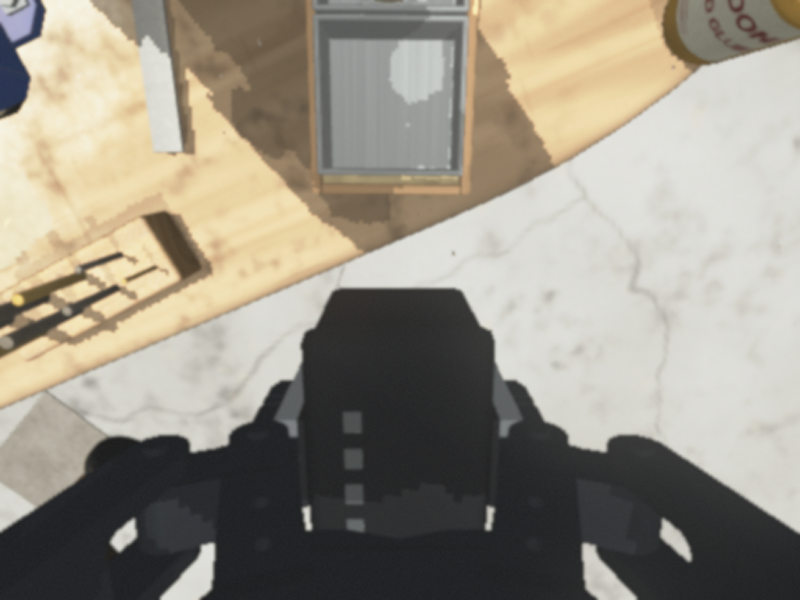

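The empty bin's rim corners are at about (313,17), (470,12), (468,174) and (319,175). The pack hangs upright, with its cap edge at about row 338.

```bash
python3 - <<'E'
from h import *
M=np.load('w3.npy');k=lambda u,v:(u/1.5625-.2,v/1.5625-.2)
X=np.array([onz(M,k(*p),59) for p in[(313,15),(470,12),(467,174),(319,175)]]);print(X.round(1),X.mean(0))
print([np.linalg.norm(X[i]-X[i-1]).round(1) for i in range(4)])
e=X[0]-X[3]+X[1]-X[2];print('yaw',np.arctan2(-e[0],e[1]))
print('cap',[onz(M,k(*p),246.5).round(1) for p in[(303,342),(495,337)]])
S,T=P(eyes.calibration('scene')),P(eyes.calibration('top'))
q=[(45/4+184.6,57/4+97.6),(140/4+184.6,17/4+97.6)]
print('h',tri(S,q,M,[k(467,174),k(319,175)]).round(1))
b=2*np.array([.663131*.748503]);print('tool yaw',np.arctan2(.748503**2-.663131**2,b))
E
```

```text
[[ 417.  -298.7]
 [ 495.  -288. ]
 [ 505.6 -366.2]
 [ 426.3 -376.3]] [ 460.99992993 -332.27982123]
[np.float64(78.1), np.float64(78.7), np.float64(78.9), np.float64(80.0)]
yaw 0.12725308899139837
cap [array([ 452.4, -401.5]), array([ 492.1, -395.6])]
h [[ 504.4 -365.6   58.1]
 [ 426.6 -376.8   53.4]]
tool yaw [0.12080772]
```

drive_tool:
  moves:
    - {"travel": [1.5, -0.05, 0], "twist": -0.006, "fingers": 0}
    - {"travel": [3, -0.1, 0], "twist": 0, "fingers": 0}
    - {"travel": [3.5, -0.1, 0], "twist": 0, "fingers": 0}
    - {"travel": [1.5, -0.08, 0], "twist": 0, "fingers": 0}
    - {"travel": [0.4, 0, 0], "twist": 0, "fingers": 0}
    - {"travel": [0, 0, 0], "twist": 0, "fingers": 0}
    - {"travel": [0, 0, 2], "twist": 0, "fingers": 0}
    - {"travel": [0, 0, 2.5], "twist": 0, "fingers": 0}
    - {"travel": [0, 0, 2.5], "twist": 0, "fingers": 0}
    - {"travel": [0, 0, 2], "twist": 0, "fingers": 0}
    - {"travel": [0, 0, 1.5], "twist": 0, "fingers": 0}
    - {"travel": [0, 0, 1], "twist": 0, "fingers": 0}
    - {"travel": [0, 0, 0.5], "twist": 0, "fingers": 0}
    - {"travel": [0, 0, 0], "twist": 0, "fingers": 0}
    - {"travel": [0, 0, 0], "twist": 0, "fingers": 0}

```text
time: 9.55
tcp_pos: [459.9, -333.0, 86.9]
tcp_rot: [0.661, 0.75, 0.0, 0.0]
force: [0.2, -0.0, -3.5]
gripper_width: 41.6
grip_force: 61.4
```

```bash
python3 - <<'E'
from h import *
s=monitor.read_state();print(s['time'],s['tcp_pos'],s['force'],s['gripper_width'])
im=eyes.snapshot('wrist');sc=eyes.snapshot('scene')[70:214,150:342]
cv2.imwrite('pics/w4.png',np.hstack([im,cv2.resize(sc,(288,384))[:, :]])[:,:,::-1])
E
```

```text
9.55 [ 459.88844487 -332.96435298   86.87929362] [ 1.85187963e-01 -2.57750532e-03 -3.48209935e+00] 41.582454485762305
```

View pics/w4.png

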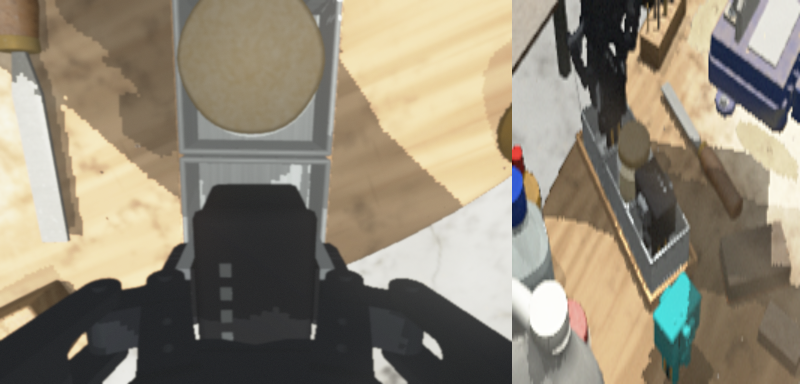

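The pack is over the empty bin, centred, and the jar and spare are undisturbed. I'll lower it slowly.

drive_tool:
  moves:
    - {"travel": [0.15, 0.04, 0.4], "twist": 0, "fingers": 0}
    - {"travel": [0, 0, 0.5], "twist": 0, "fingers": 0}
    - {"travel": [0, 0, 0.4], "twist": 0, "fingers": 0}
    - {"travel": [0, 0, 0.3], "twist": 0, "fingers": 0}
    - {"travel": [0, 0, 0.2], "twist": 0, "fingers": 0}
    - {"travel": [0, 0, 0.1], "twist": 0, "fingers": 0}
    - {"travel": [0, 0, 0], "twist": 0, "fingers": 0}
    - {"travel": [0, 0, 0], "twist": 0, "fingers": 0}

```text
time: 10.65
tcp_pos: [459.8, -331.2, 67.4]
tcp_rot: [0.661, 0.75, 0.0, 0.0]
force: [-0.2, 0.2, -4.2]
gripper_width: 41.4
grip_force: 61.4
```

drive_tool:
  moves:
    - {"travel": [0, 0, 0.05], "twist": 0, "fingers": 0}
    - {"travel": [0, 0, 0.05], "twist": 0, "fingers": 0}
    - {"travel": [0, 0, 0], "twist": 0, "fingers": 0}
    - {"travel": [0, 0, 0], "twist": 0, "fingers": 0}

```text
time: 11.15
tcp_pos: [459.9, -331.3, 66.8]
tcp_rot: [0.661, 0.75, 0.0, 0.0]
force: [-1.4, 1.5, 6.1]
gripper_width: 41.6
grip_force: 62.2
```

drive_tool:
  moves:
    - {"travel": [0, 0, 0], "twist": 0, "fingers": 0.55}
    - {"travel": [0, 0, 0.1], "twist": 0, "fingers": 0.65}
    - {"travel": [0, 0, 0.1], "twist": 0, "fingers": 0.75}
    - {"travel": [0, 0, 0], "twist": 0, "fingers": 0.9}
    - {"travel": [0, 0, 0], "twist": 0, "fingers": 1}
    - {"travel": [0, 0, 0], "twist": 0, "fingers": 1}
    - {"travel": [0, 0, 0], "twist": 0, "fingers": 1}
    - {"travel": [0, 0, 0], "twist": 0, "fingers": 1}

```text
time: 12.15
tcp_pos: [459.8, -331.2, 64.3]
tcp_rot: [0.661, 0.75, 0.0, 0.0]
force: [-0.7, 0.2, 0.5]
gripper_width: 85.3
grip_force: 0.0
```

Released. I'll retreat straight up and look.

drive_tool:
  moves:
    - {"travel": [0, 0, -1], "twist": 0, "fingers": 1}
    - {"travel": [0, 0, -2], "twist": 0, "fingers": 1}
    - {"travel": [0, 0, -3], "twist": 0, "fingers": 1}
    - {"travel": [0, 0, -4], "twist": 0, "fingers": 1}
    - {"travel": [0, 0, -4], "twist": 0, "fingers": 1}
    - {"travel": [0, 0, -2], "twist": 0, "fingers": 1}
    - {"travel": [0, 0, 0], "twist": 0, "fingers": 1}
    - {"travel": [0, 0, 0], "twist": 0, "fingers": 1}

```text
time: 13.15
tcp_pos: [459.5, -331.0, 223.6]
tcp_rot: [0.661, 0.75, -0.0, -0.0]
force: [1.0, -0.2, -0.0]
gripper_width: 85.2
grip_force: 0.0
```

```bash
python3 - <<'E'
from h import *
s=monitor.read_state();print(s['time'],s['tcp_pos'],s['force'])
im=eyes.snapshot('wrist');np.save('w5.npy',P(eyes.calibration('wrist')));sc=eyes.snapshot('scene')[80:200,170:290]
cv2.imwrite('pics/w5.png',np.hstack([im,cv2.resize(sc,(288,288))[:,:] if 0 else cv2.copyMakeBorder(cv2.resize(sc,(288,288)),0,96,0,0,0)])[:,:,::-1])
E
```

```text
13.15 [ 459.51415273 -331.04211731  223.60906853] [ 1.04971948 -0.24986126 -0.00107354]
```

View pics/w5.png

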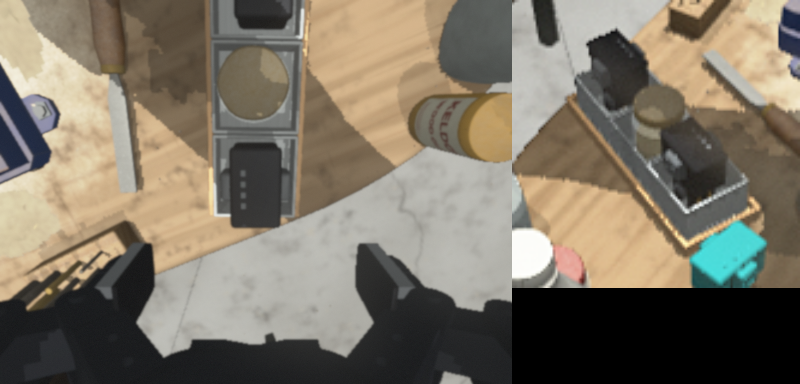

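The pack stands upright in the formerly empty bin. I'll check its position and height.

```bash
python3 - <<'E'
from h import *
M=np.load('w5.npy')
X=np.array([onz(M,p,106.5) for p in[(230,148),(280,147),(280,227),(232,227)]]);print(X.round(1),X.mean(0),[np.linalg.norm(X[i]-X[i-1]).round(1) for i in range(4)])
E
```

```text
[[ 436.6 -301. ]
 [ 475.  -295.4]
 [ 484.5 -360.9]
 [ 445.2 -365.8]] [ 460.32018973 -330.7857768 ] [np.float64(65.4), np.float64(38.8), np.float64(66.2), np.float64(39.7)]
```

```bash
python3 -c "
from cell import manip
print(manip.job_done())"
```

```text
the job is handed in; nothing more can be done
None
```

I unclipped the charged pack, lifted it straight out and set it down upright in the empty bin, about 2 mm off centre. The spare pack and jar were left in their bins, and the job was handed in at about 13 s.

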